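# Hold down the recessed reset button of a kiln controller

## Task

The kiln controller on the bench has to be reset. First slide the steel cover on its top fully open to bare the port with the red button; take the needle tool out of the wooden block, reach its needle down through that port and press the red reset button all the way down. Finish while still gripping the tool and holding the button down; never press the blue button in the other port, and leave the things lying around where they are.

Things in the scene. Friction and masses are not known exactly. Their poses are not given: they have to be found in the camera images.
- controller: Fixed, screwed-down white-topped grey bench controller box, 110 (x) x 150 (y) x 60 mm high; origin at the centre of its underside, z up. Its flat top is 60 mm above the worktop. In its frame the port with the red button (under the cover) is at x -15, y +40 mm and the port with the blue button at x -15, y -5 mm. A 10 mm high knob stands on top at x -28, y -50 mm.
- reset_port (a point): Centre of the mouth of the reset port, level with the controller's top; a round straight hole of 16 mm diameter, axis vertical, with a thin red ring round the mouth. The red button fills its bottom, 18 mm below the mouth.
- test_port (a point): Centre of the mouth of the other, uncovered port, same size and depth, with a thin blue ring round it and a blue button that must not be pressed.
- cover_tab (a point): Centre of the top edge of the upright tab on the cover. The tab is a steel plate 5 mm thick (controller x), 30 mm wide (controller y), standing 22.5 mm above the controller's top, at the -x end of the cover. Its -x side has only bare flat top in front of it (24 mm up to the box edge when the cover is shut).
- cover (a joint): Sliding steel cover, 32 x 35 mm, 4 mm high, lying over the reset port between two 5 mm high guides. 0 = shut, 0.035 m = fully open (end stop). It opens along the controller's +x axis (away from the robot when the controller is not turned); about 1.5 N of friction, no spring, stays where it is left. From 0.028 m it counts as fully open. At the start it is shut or up to 6 mm open.
- reset_button (a joint): Red spring button 14 mm across at the bottom of the reset port; 0 = up, 0.005 m = all the way down (hard stop). It starts to move at 1.5 N and needs about 5 N at the bottom, and springs back. From 0.0035 m it counts as down.
- test_button (a joint): Blue spring button in the other port, same make. Beyond 0.002 m it counts as pressed.
- tool_block: Fixed wooden block 80 (x) x 50 (y) x 75 mm high with three vertical holes of 8.5 mm, the outer two empty; origin at the centre of its underside. The needle tool stands in the middle hole.
- needle_handle (a point): Centre of the needle tool's wooden handle, 100 mm long, 10 x 9 mm thick. The tool (14 g) stands needle down, leaning up to a few degrees, in the block, the handle's lower end on the block's top, 50 mm below this point. Axes: y along the tool from needle to handle (up as it stands); x across the 10 mm and z across the 9 mm; x lies along the block's x.
- needle_tip (a point): Tip of the steel needle, which is straight, thin (solid within 4 x 6 mm) and stands 56 mm out of the handle; the tip is 106 mm from the handle's centre along the tool.
- needle_tool: The whole needle tool; same axes as needle_handle, origin between handle and needle.
- boxwood_paddle: Wooden modelling paddle, 18 x 207 x 11 mm, lying loose; bystander.
- rubber_kidney: Red rubber kidney, 52 x 88 x 8 mm, lying loose; bystander.
- slip_jar: White jar with a blue lid, 65 mm across, 92 mm high, loose; bystander.
There are look-alikes about, which are no part of the job. Of the things that look like the needle_tool, the larger one is meant.

How it is judged:
By the outcome, as a careful person would: the job done as asked, in the order asked, and still so for the second after the job is handed in, while the arm keeps its last pose, push and grip.
It also fails if it takes over 54 s, if anything falls off the work surface, if the arm or the gripper's body presses on something with over 40 N, if the wrist force passes 120 N, or if a joint passes its speed limit or range.

## Robot

A 6-joint arm with a two-finger parallel gripper is mounted at the origin on a cart in front of the work surface, level with it; the furniture and walls round the work are solid. World frame = base frame: x ahead of the robot, y to its left, z up, the work surface at z = 0. Lengths are in m, angles in rad, forces in N, time in s.
With the tool pointing down it reaches from about 0.275 to 0.85 m from the base axis. Payload 5.2 kg.
Tool frame: the origin (TCP) lies midway between the tips of the shut fingers; the grasp point (between the pads) lies 19 mm behind it (bot.grip_point_offset is the distance from the TCP to the grasp point, in m); y points along the fingers, x is the direction in which the jaws open and shut, and the axes are right-handed (so a half turn about y gives the same grasp; the last joint's range is limited). The gripper opens to 85 mm and grips with 20 to 120 N. Pads are 22 mm wide; open, the fingers measure 114 mm over their backs; the gripper's body (76 mm by 85 mm) begins 54 mm behind the grasp point. The pads swing forward as they close: fully open they stand 13 mm farther back than shut.
Start: joints at [1.011, 0.259, 1.535, -0, 1.348, -0.203], TCP at [0.192, 0.515, 0.231] pointing down, gripper open.
Joint ranges: [-3.14, 3.14], [-0.91, 2.08], [0.19, 2.58], [-1.22, 4.36], [0.22, 2.71], [-3.12, 3.12]. Speed limits (rad/s): [2.57, 2.57, 3.14, 3.14, 3.14, 3.14].

## Interface

Orientations are given as a rotation vector (axis times angle).
In Python, from rig import sensors, snapshot, camera_model, ticket, bot gives the robot as it stands.
- The arm moves only by the tool step_arm, never from a script. Its argument "moves" is a list of rows, each an object of numbers: "dx", "dy", "dz": the shift along the tool's x, y, z in cm; "wx", "wy", "wz": the turn, a rotation vector about the tool's x, y, z in rad. In form: [{"dx": .., "dy": .., "dz": .., "wx": .., "wy": .., "wz": ..}, ...]. A call has 1 to 12 rows; each row is the pose to reach, as a shift and turn from the pose measured when the call began, along the tool's axes at that moment; what a row does not reach only later rows make up. A row lasts 1/10 s, in which the tool goes at most 50 mm and 8.59 degrees, less where a joint would pass 70% of its speed; a pose out of reach is approached as far as the arm can. A call with a gripper value outside its range is refused whole. "grip" is the opening, from -1 (shut) to 1 (fully open), so that 0 is half open, set as the call begins (left out, the last holds). The fingers move at their own pace and stop on an object; "force" is the grip in N (left out, the last holds). Time passes only in rows, so rows that repeat a pose let the fingers close. It gives the time, the measured TCP pose, the force and the opening at its end, in the units of the state.
- sensors.get_state(): the state, without advancing time (a new reading comes with each control period).
- snapshot(name): name is "scene" or "top"; returns the picture (480x640x3 uint8, red, green, blue); there is no depth.
- camera_model(name): a dict with "K" (3x3 intrinsics, pixels), "dist_coeffs" ([k1, k2, p1, p2, k3] as OpenCV has them; the pictures are not rectified), "camera_from_world" (4x4, takes a point from world to camera coordinates). Camera axes: x right, y down, z forward; pixel columns grow to the right and rows downward; lengths in m; the calibration is good to about 2 mm. A picture is of the moment at which its call begins. camera_model takes no time and is no camera call.
- ticket.job_done(): hands the job in, once; it reports no verdict.
The state is a dict: "time": time; "joints": joint angles; "joint_vel": joint speeds; "joint_efforts": joint torques, N m; "tcp_pos": TCP position; "tool_rot": TCP orientation; "ft_force": force on the tool from outside, world axes, zero at the start; "moment": the same for the moment, N m; "gripper_width": finger opening in m.
Only numpy, scipy, OpenCV 4.12 (cv2) and the standard library are available. Lean on these libraries where they do the work, as an engineer would, in place of code of your own. Each camera call takes 0.05 s, during which the arm holds its last target.

## Working session

There is one attempt and no reset: what is moved stays moved. The work goes in short steps, Python scripts to look and compute and a tool call to move; the robot and the scene stay as the last step left them, time stands still between calls to the robot, and variables do not carry over. Pictures are saved under pics/ and viewed, and the job is handed in when it is done.

Besides the shell and the picture viewer there is one more tool, called after "Request:" as a command line: name --argument value ..., lists and objects as JSON in quotes. step_arm: Moves the arm, as the interface text tells. Its arguments: {"type":"object","properties":{"moves":{"type":"array"},"grip":{"type":"number"},"force":{"type":"number"}},"required":["moves"]}

```bash
ls; mkdir -p pics; python3 - <<'E'
from rig import sensors, snapshot, camera_model, ticket, bot
import cv2,numpy as np
print(sensors.get_state()); print(bot.grip_point_offset,[a for a in dir(bot) if a[0]!='_'])
for n in("scene","top"):
    cv2.imwrite(f"pics/{n}0.png",snapshot(n)[:,:,::-1]); print(n,camera_model(n))
E
```

```text
pics
{'time': 0.0, 'joints': array([ 1.01120134e+00,  2.59336026e-01,  1.53614572e+00,  3.00893225e-05,
        1.34798467e+00, -2.02832521e-01]), 'joint_vel': array([-6.76306316e-05, -6.13175694e-04,  7.23093194e-04,  1.00252369e-04,
        1.10502082e-03, -1.41598431e-03]), 'joint_efforts': array([-2.18378984e-03, -4.46014953e+01, -2.90575969e+01, -5.42608068e-04,
        1.17637793e-02,  1.22572638e-05]), 'tcp_pos': array([0.19176963, 0.51489694, 0.23045331]), 'tool_rot': array([-1.35784954, -0.94116296,  0.94402886]), 'ft_force': array([-0.8921864 , -0.67295654,  0.5520627 ]), 'moment': array([-0.02305083, -0.02876162,  0.02879792]), 'gripper_width': 0.08549869227276474}
0.0187 ['MotionError', 'grip_point_offset']
scene {'K': array([[451.77209751,   0.        , 312.56712841],
       [  0.        , 451.77209751, 235.84715677],
       [  0.        ,   0.        ,   1.        ]]), 'dist_coeffs': array([-0.05588027,  0.        ,  0.        ,  0.        ,  0.        ]), 'camera_from_world': array([[ 0.49051959, -0.87139191, -0.00816531, -0.18827277],
       [-0.59466664, -0.32786813, -0.73408043,  0.41333322],
       [ 0.63699461,  0.36493647, -0.67901344,  0.58226255],
       [ 0.        ,  0.        ,  0.        ,  1.        ]])}
top {'K': array([[502.08848529,   0.        , 312.02783073],
       [  0.        , 502.08848529, 242.86340301],
       [  0.        ,   0.        ,   1.        ]]), 'dist_coeffs': array([-0.0751414,  0.       ,  0.       ,  0.       ,  0.       ]), 'camera_from_world': array([[ 0.02129575, -0.99977174, -0.00172259,  0.07813047],
       [-0.98933525, -0.02082507, -0.1441599 ,  0.52234704],
       [ 0.14409112,  0.00477421, -0.98955291,  0.96693222],
       [ 0.        ,  0.        ,  0.        ,  1.        ]])}
```

View pics/scene0.png

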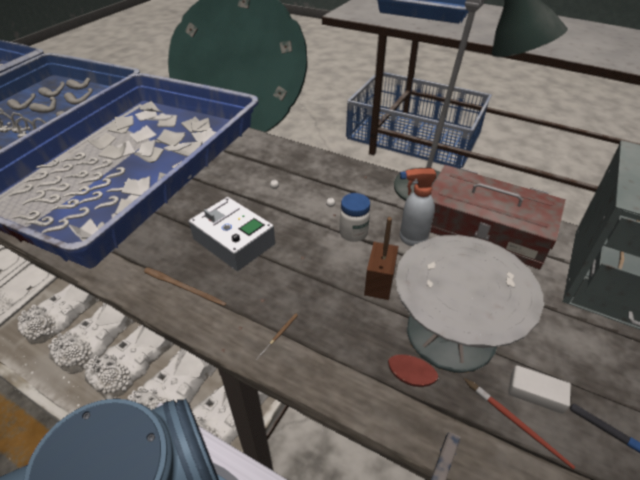

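View pics/top0.png

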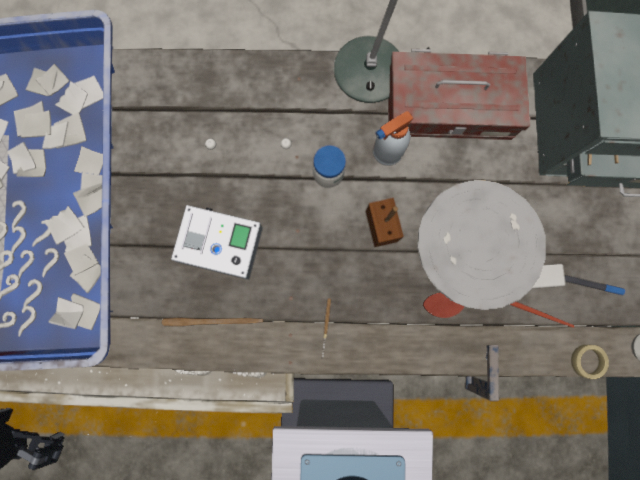

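Candidates for the needle tool: the one standing in the block (scene ~(388,240), top ~(390,212)), and a smaller one lying on the bench (scene ~(280,335), top ~(326,325)). I take the one standing in the block and check it in close crops.

```bash
python3 - <<'E'
import cv2,numpy as np
t=cv2.imread("pics/top0.png");s=cv2.imread("pics/scene0.png")
def c(im,x,y,w,h,k): return cv2.resize(im[y:y+h,x:x+w],None,fx=k,fy=k,interpolation=cv2.INTER_CUBIC)
cv2.imwrite("pics/c1.png",c(t,165,195,100,90,7))
cv2.imwrite("pics/c2.png",np.hstack([c(t,355,185,60,70,6),c(s,355,210,70,100,6)[:420]]))
cv2.imwrite("pics/c3.png",c(s,180,185,100,85,7))
cv2.imwrite("pics/c4.png",c(s,350,210,70,95,6))
E
```

```text
(no output)
```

View pics/c1.png

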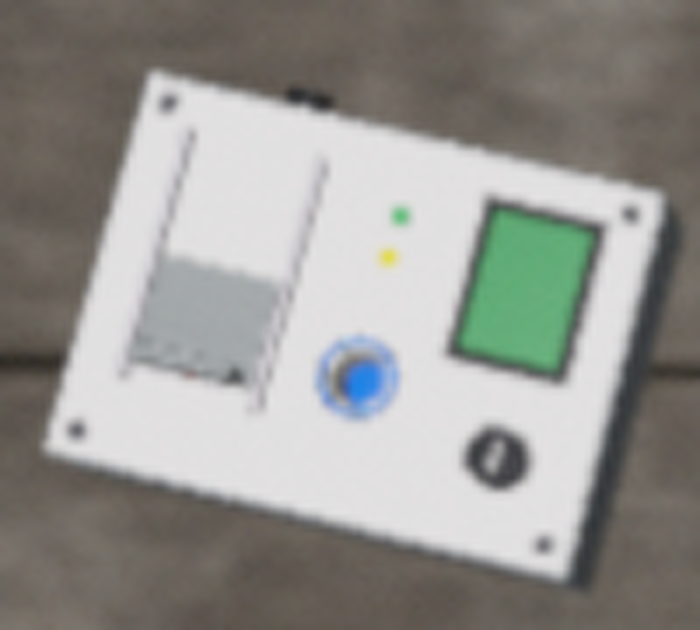

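View pics/c2.png

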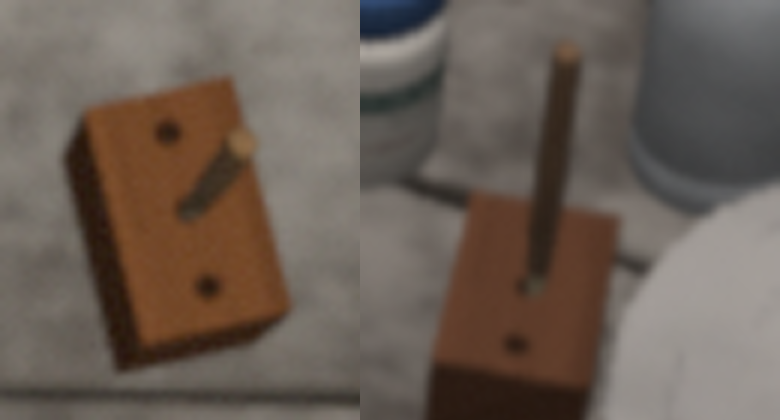

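View pics/c3.png

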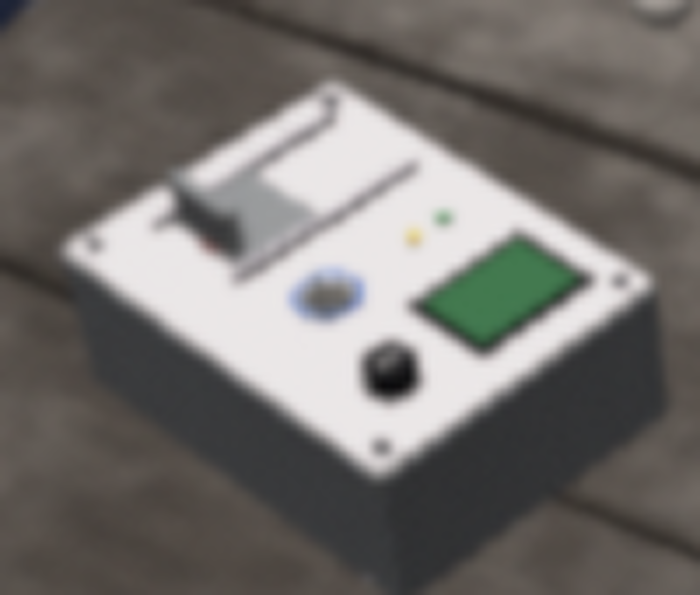

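View pics/c4.png

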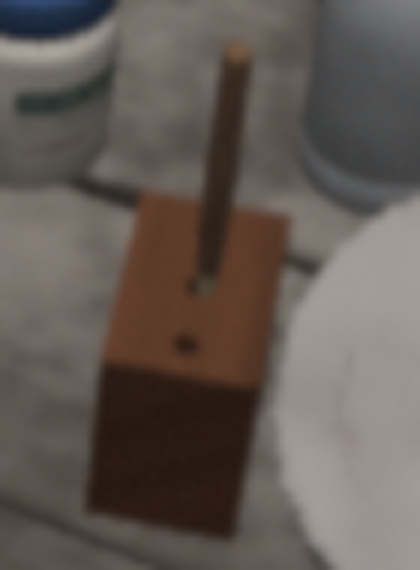

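```bash
cat > h.py <<'E'
import cv2,numpy as np
from rig import camera_model
from scipy.optimize import least_squares
from scipy.spatial.transform import Rotation as R
def ray(n,uv):
    m=camera_model(n);T=m["camera_from_world"];uv=np.asarray(uv,float).reshape(-1,1,2)
    p=cv2.undistortPoints(uv,m["K"],m["dist_coeffs"])[:,0]
    d=np.c_[p,np.ones(len(p))]@T[:3,:3]
    return -T[:3,:3].T@T[:3,3], d/np.linalg.norm(d,axis=1)[:,None]
def plane(n,uv,z):
    o,d=ray(n,uv); return o+d*((z-o[2])/d[:,2])[:,None]
def tri(a,b):
    o1,d1=ray("top",a);o2,d2=ray("scene",b);out=[]
    for x,y in zip(d1,d2):
        s=np.linalg.lstsq(np.c_[x,-y],o2-o1,rcond=None)[0]
        p,q=o1+s[0]*x,o2+s[1]*y; out.append(np.r_[(p+q)/2,np.linalg.norm(p-q)])
    return np.array(out)
def proj(n,P):
    m=camera_model(n);T=m["camera_from_world"]
    return cv2.projectPoints(np.asarray(P,float).reshape(-1,1,3),cv2.Rodrigues(T[:3,:3])[0],T[:3,3],m["K"],m["dist_coeffs"])[0][:,0]
def fit(loc,w):
    # 2D rigid
    loc=np.array(loc);w=np.array(w)[:,:2];a=loc-loc.mean(0);b=w-w.mean(0)
    th=np.arctan2((a[:,0]*b[:,1]-a[:,1]*b[:,0]).sum(),(a*b).sum());c,s=np.cos(th),np.sin(th)
    Rm=np.array([[c,-s],[s,c]]);t=w.mean(0)-Rm@loc.mean(0)
    return t,th,Rm,(loc@Rm.T+t-w)*1000
E
python3 - <<'E'
from h import *
np.set_printoptions(precision=4,suppress=True)
f=lambda L,o,k:np.array(L)/k+np.array(o)-0.5+0.5/k
ct=f([(152,72),(665,190),(575,582),(45,455),(357,377)],(165,195),7)
cs=f([(337,80),(658,285),(380,480),(62,250),(327,296)],(180,185),7)
loc=[(.055,.075),(.055,-.075),(-.055,-.075),(-.055,.075),(-.015,-.005)]
for n,p in(("top",ct),("scene",cs)):
    t,th,_,r=fit(loc,plane(n,p,.06)); print(n,t,th,np.degrees(th)); print(r)
# tab top edge in scene
print("tab/cover edge top view",plane("top",f([(165,255),(285,283),(240,385),(130,360)],(165,195),7),.064))
bt=f([(232,78),(85,110),(145,348),(290,308),(168,132),(207,287)],(355,185),6)
print("block",plane("top",bt,.075))
t,th,_,r=fit([(.04,-.025),(.04,.025),(-.04,.025),(-.04,-.025)],plane("top",bt[:4],.075));print(t,np.degrees(th),r)
bs=f([(138,193),(290,217),(255,388),(105,362),(187,344)],(350,210),6)
print(plane("scene",bs,.075));t,th,_,r=fit([(.04,.025),(.04,-.025),(-.04,-.025),(-.04,.025)],plane("scene",bs[:4],.075));print(t,np.degrees(th),r)
print("handle top,bot",tri(f([(242,142),(188,213)],(355,185),6),f([(237,52),(207,278)],(350,210),6)))
E
```

```text
top [0.5177 0.2786] -0.20665373401301945 -11.840386779565124
[[-1.5532 -0.1593]
 [-1.1261  0.5594]
 [ 2.1662  2.1253]
 [ 0.8448 -1.4712]
 [-0.3317 -1.0542]]
scene [0.5163 0.277 ] -0.22096078182372791 -12.660120236410602
[[-2.1188 -1.3241]
 [-0.2704  1.1179]
 [ 1.682   1.4036]
 [ 0.9527 -0.144 ]
 [-0.2455 -1.0533]]
tab/cover edge top view [[0.5352 0.333  0.064 ]
 [0.528  0.2986 0.064 ]
 [0.4989 0.3098 0.064 ]
 [0.5053 0.3412 0.064 ]]
block [[ 0.608  -0.068   0.075 ]
 [ 0.5963 -0.02    0.075 ]
 [ 0.5184 -0.0397  0.075 ]
 [ 0.5325 -0.0865  0.075 ]
 [ 0.5896 -0.0471  0.075 ]
 [ 0.5387 -0.0597  0.075 ]]
[ 0.5638 -0.0536] 14.320295306458462 [[ 0.6971  0.1248]
 [ 0.0991  0.5722]
 [ 0.4312  0.4453]
 [-1.2274 -1.1424]]
[[ 0.5938 -0.0202  0.075 ]
 [ 0.6075 -0.0689  0.075 ]
 [ 0.5308 -0.0875  0.075 ]
 [ 0.5184 -0.0423  0.075 ]
 [ 0.5379 -0.0617  0.075 ]]
[ 0.5626 -0.0547] 15.13957084402091 [[ 0.8961  0.0682]
 [ 0.2761  0.4576]
 [-0.254  -1.7727]
 [-0.9181  1.2469]]
handle top,bot [[ 0.5655 -0.0557  0.1725  0.0007]
 [ 0.5635 -0.055   0.0781  0.0044]]
```

```bash
cat >> h.py <<'E'
C=np.array([.517,.2778]);CY=np.radians(-12.2)
def c2w(x,y,z): 
    c,s=np.cos(CY),np.sin(CY); return np.array([C[0]+c*x-s*y,C[1]+s*x+c*y,z])
def w2c(p): 
    c,s=np.cos(CY),np.sin(CY); d=np.asarray(p)[:2]-C; return np.array([c*d[0]+s*d[1],-s*d[0]+c*d[1]])
def Rdown(yaw): # tool x at yaw, y down
    x=np.array([np.cos(yaw),np.sin(yaw),0]);y=np.array([0,0,-1.]);return np.c_[x,y,np.cross(x,y)]
def delta(P,Rg,st=None):
    from rig import sensors
    st=st or sensors.get_state();R0=R.from_rotvec(st["tool_rot"]).as_matrix()
    d=R0.T@(np.asarray(P)-st["tcp_pos"])*100;w=R.from_matrix(R0.T@Rg).as_rotvec()
    print("d cm",d.round(2),"w",w.round(3),"|w|deg",np.degrees(np.linalg.norm(w)).round(1))
E
python3 - <<'E'
from h import *
from rig import sensors
np.set_printoptions(precision=4,suppress=True)
st=sensors.get_state();print(R.from_rotvec(st["tool_rot"]).as_matrix())
for yw in (CY+np.pi/2,CY-np.pi/2):
    delta(c2w(-.058,.04,.16),Rdown(yw))
print(c2w(-.058,.04,.072))
for z in(.1,.15): print("turntable edge",z,plane("top",[(419,240),(482,181),(545,245)],z))
print("bottle",plane("top",[(395,125),(392,150)],.15),"jar",plane("top",[(329,162)],.092))
# triangulate turntable extremes: left/right edge x by ellipse centre
print(tri([(482,244)],[(470,285)]))
E
```

```text
[[ 0.3493 -0.0009 -0.937 ]
 [ 0.937  -0.0014  0.3493]
 [-0.0017 -1.      0.0004]]
d cm [ -7.72   7.05 -32.44] w [-0.001 -0.144 -0.002] |w|deg 8.2
d cm [ -7.72   7.05 -32.44] w [ 0.002  2.998 -0.001] |w|deg 171.8
[0.4688 0.3292 0.072 ]
turntable edge 0.1 [[ 0.5212 -0.1125  0.1   ]
 [ 0.639  -0.2364  0.1   ]
 [ 0.5168 -0.3551  0.1   ]]
turntable edge 0.15 [[ 0.5134 -0.1019  0.15  ]
 [ 0.6249 -0.2192  0.15  ]
 [ 0.5092 -0.3315  0.15  ]]
bottle [[ 0.7278 -0.0601  0.15  ]
 [ 0.6793 -0.0543  0.15  ]] jar [[0.672  0.0593 0.092 ]]
[[ 0.5115 -0.2221  0.1378  0.0049]]
```

Request:
step_arm --moves '[{"dx":-7.7,"dy":7.0,"dz":-32.4,"wy":-0.144},{"dx":-7.7,"dy":7.0,"dz":-32.4,"wy":-0.144},{"dx":-7.7,"dy":7.0,"dz":-32.4,"wy":-0.144},{"dx":-7.7,"dy":7.0,"dz":-32.4,"wy":-0.144},{"dx":-7.7,"dy":7.0,"dz":-32.4,"wy":-0.144},{"dx":-7.7,"dy":7.0,"dz":-32.4,"wy":-0.144},{"dx":-7.7,"dy":7.0,"dz":-32.4,"wy":-0.144},{"dx":-7.7,"dy":7.0,"dz":-32.4,"wy":-0.144},{"dx":-7.7,"dy":7.0,"dz":-32.4,"wy":-0.144},{"dx":-7.7,"dy":7.0,"dz":-32.4,"wy":-0.144}]' --grip -1 --force 60

```text
schema error: expected keys dx, dy, dz, wx, wy, wz
```

```bash
python3 - <<'E'
from h import *
from rig import sensors
st=sensors.get_state();print(st["time"],st["tcp_pos"],w2c(st["tcp_pos"]),st["gripper_width"],st["ft_force"])
delta(c2w(-.055,.04,.072),Rdown(CY+np.pi/2))
E
```

```text
0.1 [0.1918022  0.51495251 0.23053463] [-0.3679697   0.16307427] 0.0854653687128578 [-0.16430526 -1.05941486  0.05609198]
d cm [ -7.67  15.85 -32.74] w [-0.001 -0.144 -0.002] |w|deg 8.2
```

Request:
step_arm --moves '[{"dx":-7.7,"dy":7.0,"dz":-32.4,"wx":0,"wy":-0.144,"wz":0},{"dx":-7.7,"dy":7.0,"dz":-32.4,"wx":0,"wy":-0.144,"wz":0},{"dx":-7.7,"dy":7.0,"dz":-32.4,"wx":0,"wy":-0.144,"wz":0},{"dx":-7.7,"dy":7.0,"dz":-32.4,"wx":0,"wy":-0.144,"wz":0},{"dx":-7.7,"dy":7.0,"dz":-32.4,"wx":0,"wy":-0.144,"wz":0},{"dx":-7.7,"dy":7.0,"dz":-32.4,"wx":0,"wy":-0.144,"wz":0},{"dx":-7.7,"dy":7.0,"dz":-32.4,"wx":0,"wy":-0.144,"wz":0},{"dx":-7.7,"dy":7.0,"dz":-32.4,"wx":0,"wy":-0.144,"wz":0},{"dx":-7.7,"dy":7.0,"dz":-32.4,"wx":0,"wy":-0.144,"wz":0},{"dx":-7.7,"dy":7.0,"dz":-32.4,"wx":0,"wy":-0.144,"wz":0}]' --grip -1 --force 60

```text
time: 1.1
tcp_pos: [0.4675, 0.33, 0.1604]
tool_rot: [-1.302, -1.049, 1.053]
ft_force: [0.0, -0.2, 0.5]
gripper_width: 0.0003
```

```bash
python3 - <<'E'
from h import *
from rig import sensors
st=sensors.get_state();print(st["time"],st["tcp_pos"],w2c(st["tcp_pos"]),st["gripper_width"],st["ft_force"])
delta(c2w(-.055,.04,.072),Rdown(CY+np.pi/2))
E
```

```text
1.1 [0.46749929 0.33000687 0.16043371] [-0.05941539  0.04056709] 0.0003203299414496022 [ 0.01180666 -0.19274177  0.50727284]
d cm [-0.04  8.84 -0.46] w [-0.002  0.001 -0.002] |w|deg 0.1
```

Request:
step_arm --moves '[{"dx":0,"dy":4.5,"dz":-0.2,"wx":0,"wy":0,"wz":0},{"dx":0,"dy":7.5,"dz":-0.3,"wx":0,"wy":0,"wz":0},{"dx":0,"dy":8.8,"dz":-0.3,"wx":0,"wy":0,"wz":0},{"dx":0,"dy":8.8,"dz":-0.3,"wx":0,"wy":0,"wz":0}]'

```text
time: 1.5
tcp_pos: [0.4681, 0.3297, 0.0711]
tool_rot: [-1.3, -1.048, 1.057]
ft_force: [-0.6, 0.2, 0.6]
gripper_width: 0.0001
```

```bash
python3 - <<'E'
from h import *
from rig import sensors,snapshot
st=sensors.get_state();print(st["time"],st["tcp_pos"],w2c(st["tcp_pos"]),st["ft_force"])
a=snapshot("scene")[150:290,140:300,::-1];cv2.imwrite("pics/p1.png",cv2.resize(a,None,fx=4,fy=4,interpolation=cv2.INTER_CUBIC))
E
```

```text
1.5 [0.46808858 0.32965824 0.07106666] [-0.05876573  0.04035087] [-0.59952979  0.23929379  0.6041917 ]
```

View pics/p1.png

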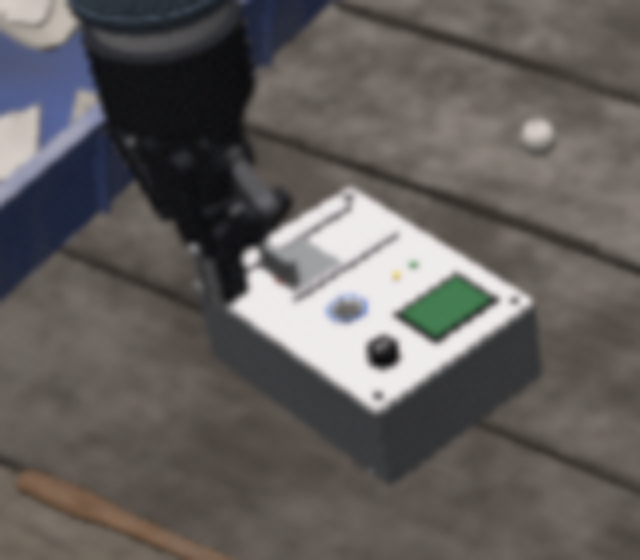

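The picture shows the shut fingers just on the -x side of the tab (crop ~(235,285), tab ~(285,265)), with the top clear ahead. I'll push now.

Request:
step_arm --moves '[{"dx":0,"dy":0,"dz":-0.6,"wx":0,"wy":0,"wz":0},{"dx":0,"dy":0,"dz":-1.2,"wx":0,"wy":0,"wz":0},{"dx":0,"dy":0,"dz":-1.6,"wx":0,"wy":0,"wz":0},{"dx":0,"dy":0,"dz":-2.0,"wx":0,"wy":0,"wz":0},{"dx":0,"dy":0,"dz":-2.4,"wx":0,"wy":0,"wz":0},{"dx":0,"dy":0,"dz":-2.8,"wx":0,"wy":0,"wz":0},{"dx":0,"dy":0,"dz":-3.2,"wx":0,"wy":0,"wz":0},{"dx":0,"dy":0,"dz":-3.6,"wx":0,"wy":0,"wz":0},{"dx":0,"dy":0,"dz":-4.0,"wx":0,"wy":0,"wz":0},{"dx":0,"dy":0,"dz":-4.3,"wx":0,"wy":0,"wz":0},{"dx":0,"dy":0,"dz":-4.5,"wx":0,"wy":0,"wz":0}]'

```text
time: 2.65
tcp_pos: [0.5137, 0.3204, 0.0724]
tool_rot: [-1.301, -1.05, 1.055]
ft_force: [-2.2, -0.3, 0.6]
gripper_width: -0.0
```

```bash
python3 - <<'E'
from h import *
from rig import sensors,snapshot
st=sensors.get_state();print(st["time"],st["tcp_pos"],w2c(st["tcp_pos"]),st["ft_force"])
a=snapshot("scene")[150:290,140:300,::-1];cv2.imwrite("pics/p2.png",cv2.resize(a,None,fx=4,fy=4,interpolation=cv2.INTER_CUBIC))
E
```

```text
2.65 [0.51368191 0.32042799 0.07244725] [-0.0122515   0.04096408] [-2.16035449 -0.27058099  0.61445966]
```

View pics/p2.png

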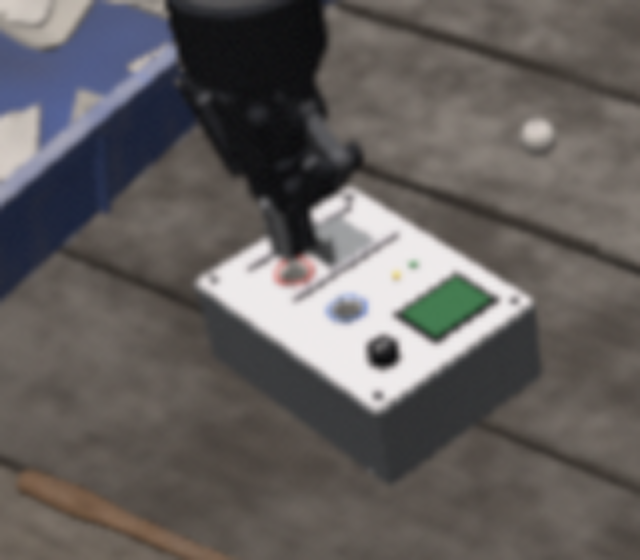

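The cover is moving: the red ring is bare at crop (295,270), with about 2 N on the tab. I'll carry on to the end stop.

Request:
step_arm --moves '[{"dx":0.05,"dy":0,"dz":-0.2,"wx":0,"wy":0,"wz":0},{"dx":0.05,"dy":0,"dz":-0.4,"wx":0,"wy":0,"wz":0},{"dx":0.05,"dy":0,"dz":-0.5,"wx":0,"wy":0,"wz":0},{"dx":0.05,"dy":0,"dz":-0.5,"wx":0,"wy":0,"wz":0}]'

```text
time: 3.1
tcp_pos: [0.5185, 0.3198, 0.0723]
tool_rot: [-1.301, -1.049, 1.055]
ft_force: [-3.1, 0.4, 1.5]
gripper_width: 0.0001
```

```bash
python3 - <<'E'
from h import *
from rig import sensors,snapshot
st=sensors.get_state();print(st["time"],st["tcp_pos"],w2c(st["tcp_pos"]),st["ft_force"])
E
```

```text
3.1 [0.51846877 0.31983039 0.07231536] [-0.00744647  0.04139156] [-3.09576264  0.4297229   1.50503447]
```

Request:
step_arm --moves '[{"dx":0.05,"dy":0,"dz":-0.15,"wx":0,"wy":0,"wz":0},{"dx":0.1,"dy":0,"dz":-0.25,"wx":0,"wy":0,"wz":0},{"dx":0.1,"dy":0,"dz":-0.25,"wx":0,"wy":0,"wz":0}]'

```text
time: 3.4
tcp_pos: [0.5186, 0.32, 0.0721]
tool_rot: [-1.298, -1.045, 1.059]
ft_force: [-8.4, -0.6, 5.0]
gripper_width: -0.0003
```

```bash
python3 - <<'E'
from h import *
from rig import sensors,snapshot
st=sensors.get_state();print(st["time"],st["tcp_pos"],w2c(st["tcp_pos"]),st["ft_force"])
E
```

```text
3.4 [0.51862903 0.32002277 0.07210095] [-0.00733048  0.04161346] [-8.41292421 -0.62811493  4.95321601]
```

The TCP stayed put while the force rose to 8 N, so this is the end stop. TCP cx is -7.3 mm against about -7 predicted. Next I back off and head for the needle tool.

```bash
python3 - <<'E'
from h import *
from rig import sensors
delta([.5647,-.0553,.215],Rdown(np.radians(14.7)))
print(sensors.get_state()["joints"])
E
```

```text
d cm [-35.8  -14.22 -12.25] w [-0.004  1.103 -0.008] |w|deg 63.2
[ 3.69887640e-01  5.10346442e-01  1.57414584e+00  2.87250463e-04
  1.06598644e+00 -9.90309711e-01]
```

Request:
step_arm --moves '[{"dx":0,"dy":-0.2,"dz":0.6,"wx":0,"wy":0,"wz":0},{"dx":0,"dy":-5,"dz":0.8,"wx":0,"wy":0,"wz":0},{"dx":0,"dy":-9.5,"dz":0.8,"wx":0,"wy":0,"wz":0},{"dx":-3,"dy":-14,"dz":0,"wx":0,"wy":0.14,"wz":0},{"dx":-8,"dy":-15,"dz":-2,"wx":0,"wy":0.28,"wz":0},{"dx":-12.5,"dy":-15,"dz":-4,"wx":0,"wy":0.42,"wz":0},{"dx":-17,"dy":-15,"dz":-6,"wx":0,"wy":0.56,"wz":0},{"dx":-21.5,"dy":-15,"dz":-8,"wx":0,"wy":0.7,"wz":0},{"dx":-26,"dy":-15,"dz":-9.5,"wx":0,"wy":0.84,"wz":0},{"dx":-30,"dy":-15,"dz":-11,"wx":0,"wy":0.98,"wz":0},{"dx":-34,"dy":-14.5,"dz":-12,"wx":0,"wy":1.1,"wz":0},{"dx":-35.8,"dy":-14.2,"dz":-12.3,"wx":0,"wy":1.1,"wz":0}]' --grip 1

```text
time: 4.6
tcp_pos: [0.5661, -0.0595, 0.215]
tool_rot: [-1.566, -0.194, 0.204]
ft_force: [0.8, 0.5, 0.1]
gripper_width: 0.0856
```

```bash
python3 - <<'E'
from h import *
from rig import sensors,snapshot
st=sensors.get_state();print(st["time"],st["tcp_pos"],st["gripper_width"],st["ft_force"])
delta([.5647,-.0553,.215],Rdown(np.radians(14.7)))
a=snapshot("scene")[130:310,260:460,::-1];b=snapshot("top")[170:270,160:280,::-1]
cv2.imwrite("pics/p3.png",np.hstack([cv2.resize(a,(400,360)),cv2.resize(b,(400,360),interpolation=cv2.INTER_CUBIC)]))
E
```

```text
4.6 [ 0.56608482 -0.05954653  0.21503921] 0.08556243135888889 [0.77659736 0.53048873 0.07900705]
d cm [-0.03  0.    0.45] w [ 0.004 -0.003 -0.007] |w|deg 0.5
```

View pics/p3.png

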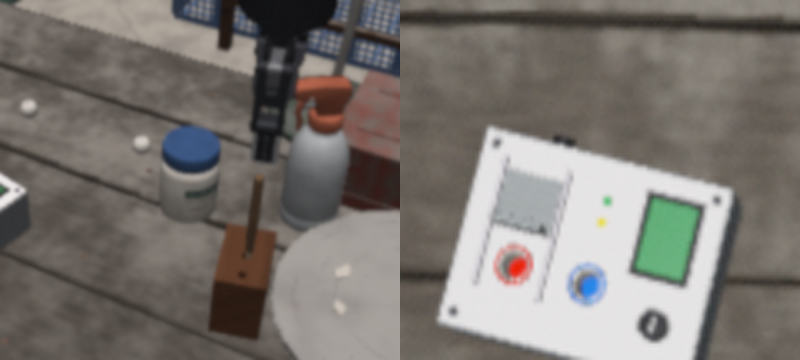

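The cover is fully open: red port bare at right panel (513,265), plate moved up to (530,205). The gripper is above the handle. I'll align, descend, then close.

Request:
step_arm --moves '[{"dx":0,"dy":0.5,"dz":0.45,"wx":0,"wy":0,"wz":0},{"dx":0,"dy":1.5,"dz":0.45,"wx":0,"wy":0,"wz":-0.007},{"dx":0,"dy":4,"dz":0.45,"wx":0,"wy":0,"wz":-0.007},{"dx":0,"dy":7,"dz":0.45,"wx":0,"wy":0,"wz":-0.007},{"dx":0,"dy":9,"dz":0.45,"wx":0,"wy":0,"wz":-0.007},{"dx":0,"dy":9.6,"dz":0.45,"wx":0,"wy":0,"wz":-0.007},{"dx":0,"dy":9.6,"dz":0.45,"wx":0,"wy":0,"wz":-0.007}]'

```text
time: 5.4
tcp_pos: [0.5631, -0.0532, 0.1176]
tool_rot: [-1.563, -0.2, 0.205]
ft_force: [0.2, -0.1, 0.6]
gripper_width: 0.0852
```

```bash
python3 - <<'E'
from h import *
from rig import sensors,snapshot
st=sensors.get_state();print(st["time"],st["tcp_pos"],st["gripper_width"],st["ft_force"])
delta([.5647,-.0553,.119],Rdown(np.radians(14.7)))
a=snapshot("scene")[170:310,310:460,::-1];b=snapshot("top")[160:260,340:460,::-1]
cv2.imwrite("pics/p4.png",np.hstack([cv2.resize(a,(400,360)),cv2.resize(b,(400,360),interpolation=cv2.INTER_CUBIC)]))
E
```

```text
5.4 [ 0.56307538 -0.05319809  0.11762959] 0.08515717250720983 [ 0.15943907 -0.13407704  0.6425044 ]
d cm [ 0.1  -0.14 -0.24] w [ 0.001  0.001 -0.003] |w|deg 0.2
```

View pics/p4.png

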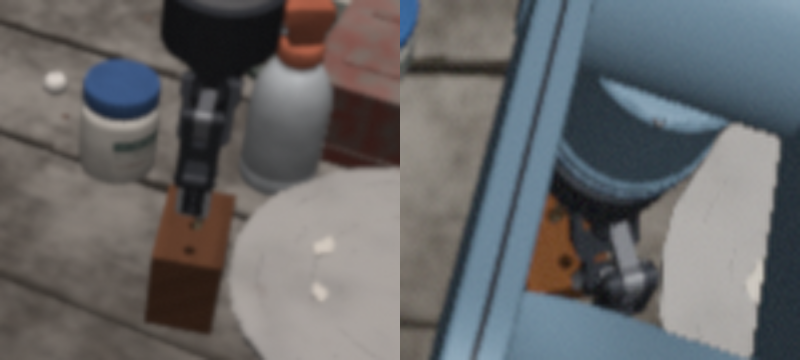

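The fingers are around the handle, at left (195,200) above the block hole. I'll trim the position and close.

Request:
step_arm --moves '[{"dx":0.1,"dy":-0.1,"dz":-0.2,"wx":0,"wy":0,"wz":0},{"dx":0.1,"dy":-0.1,"dz":-0.2,"wx":0,"wy":0,"wz":0},{"dx":0.1,"dy":-0.1,"dz":-0.2,"wx":0,"wy":0,"wz":0},{"dx":0.1,"dy":-0.1,"dz":-0.2,"wx":0,"wy":0,"wz":0},{"dx":0.1,"dy":-0.1,"dz":-0.2,"wx":0,"wy":0,"wz":0},{"dx":0.1,"dy":-0.1,"dz":-0.2,"wx":0,"wy":0,"wz":0},{"dx":0.1,"dy":-0.1,"dz":-0.2,"wx":0,"wy":0,"wz":0},{"dx":0.1,"dy":-0.1,"dz":-0.2,"wx":0,"wy":0,"wz":0}]' --grip -1 --force 60

```text
time: 6.3
tcp_pos: [0.5656, -0.0559, 0.1206]
tool_rot: [-1.565, -0.202, 0.202]
ft_force: [-1.7, -1.4, 2.3]
gripper_width: 0.0086
```

Request:
step_arm --moves '[{"dx":0,"dy":-1,"dz":0,"wx":0,"wy":0,"wz":0},{"dx":0,"dy":-2.5,"dz":0,"wx":0,"wy":0,"wz":0},{"dx":0,"dy":-5,"dz":0,"wx":0,"wy":0,"wz":0},{"dx":0,"dy":-8,"dz":0,"wx":0,"wy":0,"wz":0},{"dx":0,"dy":-11,"dz":0,"wx":0,"wy":0,"wz":0},{"dx":0,"dy":-12,"dz":0,"wx":0,"wy":0,"wz":0},{"dx":0,"dy":-12,"dz":0,"wx":0,"wy":0,"wz":0}]'

```text
time: 7.0
tcp_pos: [0.5667, -0.0556, 0.2426]
tool_rot: [-1.566, -0.205, 0.199]
ft_force: [0.6, 1.3, -0.7]
gripper_width: 0.0086
```

```bash
python3 - <<'E'
from h import *
from rig import sensors,snapshot
st=sensors.get_state();print(st["time"],st["tcp_pos"],st["tool_rot"],st["gripper_width"],st["ft_force"])
Rm=R.from_rotvec(st["tool_rot"]).as_matrix()
print("expected tip px",proj("scene",st["tcp_pos"]+[0,0,-.1]))
delta(c2w(-.015,.04,.245),Rdown(np.radians(14.7)))
a=snapshot("scene")[130:310,310:460,::-1];
cv2.imwrite("pics/p5.png",cv2.resize(a,None,fx=3.3,fy=3.3,interpolation=cv2.INTER_CUBIC))
E
```

```text
7.0 [ 0.56670481 -0.05563902  0.24258948] [-1.56606645 -0.2054197   0.19879956] 0.008602244475508983 [ 0.58360162  1.26600161 -0.70354631]
expected tip px [[387.38493468 230.33402201]]
d cm [ 4.15 -0.42 37.75] w [0.005 0.001 0.004] |w|deg 0.4
```

View pics/p5.png

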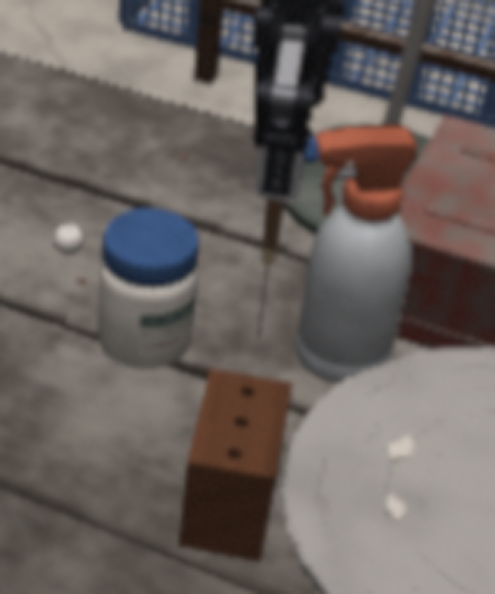

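The tool is out of the block: handle end at (267,262), tip at (261,340), about as predicted, and the block's three holes are empty. Now carry it above the reset port.

Request:
step_arm --moves '[{"dx":0.4,"dy":0,"dz":4,"wx":0,"wy":0,"wz":0},{"dx":0.9,"dy":0,"dz":8.5,"wx":0,"wy":0,"wz":0},{"dx":1.4,"dy":0,"dz":13,"wx":0,"wy":0,"wz":0},{"dx":1.9,"dy":0,"dz":17.5,"wx":0,"wy":0,"wz":0},{"dx":2.4,"dy":0,"dz":22,"wx":0,"wy":0,"wz":0},{"dx":2.9,"dy":0,"dz":26.5,"wx":0,"wy":0,"wz":0},{"dx":3.4,"dy":0,"dz":31,"wx":0,"wy":0,"wz":0},{"dx":3.9,"dy":0.5,"dz":35.5,"wx":0,"wy":0,"wz":0},{"dx":4.1,"dy":1,"dz":37.3,"wx":0.005,"wy":0,"wz":0.004},{"dx":4.15,"dy":1.5,"dz":37.7,"wx":0.005,"wy":0,"wz":0.004},{"dx":4.15,"dy":1.5,"dz":37.7,"wx":0.005,"wy":0,"wz":0.004}]'

```text
time: 8.15
tcp_pos: [0.5091, 0.3189, 0.222]
tool_rot: [-1.562, -0.197, 0.208]
ft_force: [-0.2, 0.5, 0.8]
gripper_width: 0.0081
```

```bash
cat > look.py <<'E'
from h import *
import sys
from rig import sensors,snapshot
st=sensors.get_state();p=st["tcp_pos"];print(st["time"],p,st["tool_rot"],st["gripper_width"],st["ft_force"])
print("tcp in ctrl",w2c(p))
t=p+[0,0,-.1016]
n=sys.argv[1]
print("px tcp/tip/port scene",proj("scene",[p,t,c2w(-.015,.04,.06)]),"top",proj("top",[p,t,c2w(-.015,.04,.06)]))
a=snapshot("scene")[130:270,160:300,::-1]
b=snapshot("top")[170:280,130:260,::-1]
cv2.imwrite("pics/%s.png"%n,cv2.resize(a,None,fx=4,fy=4,interpolation=cv2.INTER_CUBIC))
cv2.imwrite("pics/%st.png"%n,cv2.resize(b,None,fx=4,fy=4,interpolation=cv2.INTER_CUBIC))
E
python3 look.py p6
```

```text
8.15 [0.5090988  0.3189318  0.22204011] [-1.56196979 -0.19674766  0.20836155] 0.008110827482815103 [-0.17335921  0.54840938  0.78513491]
tcp in ctrl [-0.01641493  0.03853315]
px tcp/tip/port scene [[200.1037369  154.96936695]
 [208.54523974 196.43318521]
 [213.13647395 217.80228909]] top [[172.22716988 230.73719281]
 [187.39762051 239.97817494]
 [194.44745061 243.72215125]]
```

View pics/p6.png

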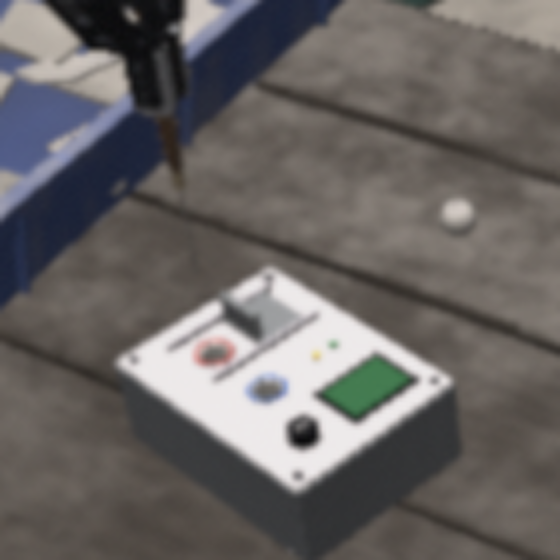

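View pics/p6t.png

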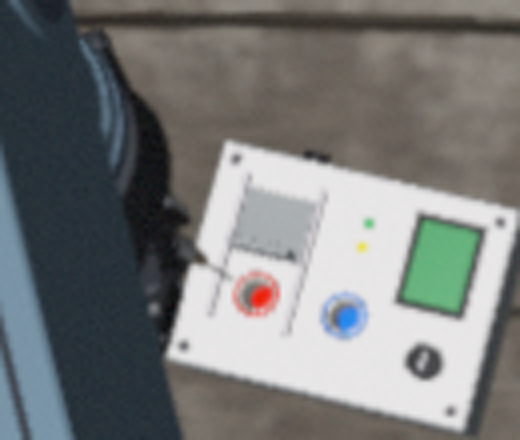

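The tip is at scene crop (196,265) and top crop (232,278), within 1 px of straight below the TCP. The red ring centre also matches my model within 1 px in both views. I'll correct by 1–2 mm and descend to just above the mouth.

```bash
python3 - <<'E'
from h import *
print(tri([(188,239.5)],[(209,196.2)]))
delta(c2w(-.015,.04,.172),Rdown(np.radians(14.7)))
E
```

```text
[[5.09792339e-01 3.17884483e-01 1.20989790e-01 4.32287937e-04]]
d cm [0.13 5.16 0.18] w [-0.001 -0.001 -0.005] |w|deg 0.3
```

Request:
step_arm --moves '[{"dx":0.1,"dy":1,"dz":0.25,"wx":0,"wy":0,"wz":-0.005},{"dx":0.1,"dy":3,"dz":0.25,"wx":0,"wy":0,"wz":-0.005},{"dx":0.1,"dy":4.6,"dz":0.25,"wx":0,"wy":0,"wz":-0.005},{"dx":0.1,"dy":5.0,"dz":0.25,"wx":0,"wy":0,"wz":-0.005},{"dx":0.1,"dy":5.0,"dz":0.25,"wx":0,"wy":0,"wz":-0.005}]'

```text
time: 8.75
tcp_pos: [0.5102, 0.3196, 0.1729]
tool_rot: [-1.562, -0.199, 0.201]
ft_force: [-0.5, 0.4, -0.5]
gripper_width: 0.0083
```

```bash
python3 look.py p7; python3 - <<'E'
from h import *
delta(c2w(-.015,.04,.150),Rdown(np.radians(14.7)))
E
```

```text
8.75 [0.5101767  0.31960825 0.17287786] [-1.56153369 -0.19872542  0.20094283] 0.008318261405222339 [-0.49157367  0.39664473 -0.51280696]
tcp in ctrl [-0.01550432  0.03942212]
px tcp/tip/port scene [[204.41347955 175.42856427]
 [212.31022696 214.06710406]
 [213.13647395 217.80228909]] top [[179.65068567 234.8540313 ]
 [193.31440072 243.21336191]
 [194.44745061 243.72215125]]
d cm [-0.02  2.44 -0.03] w [-0.001 -0.001  0.001] |w|deg 0.1
```

View pics/p7.png

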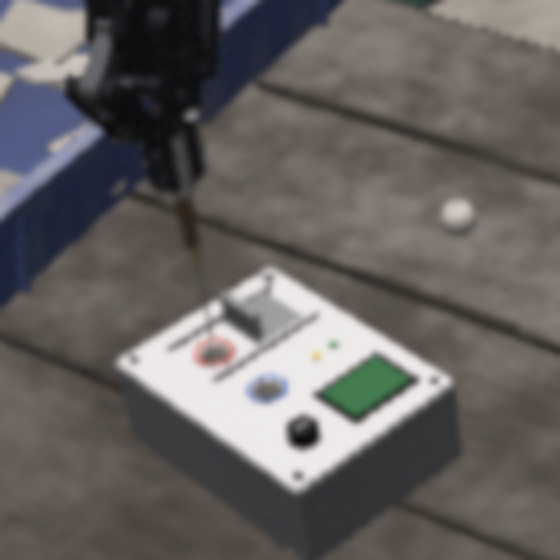

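View pics/p7t.png

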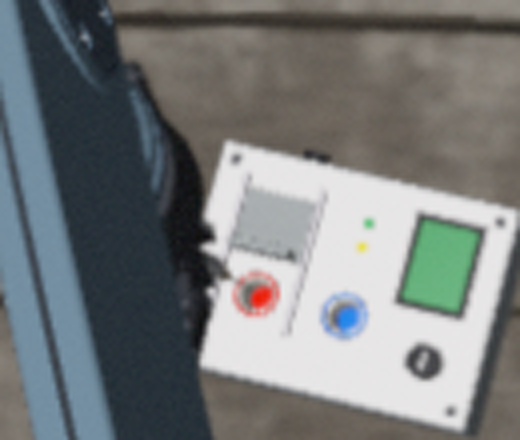

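The needle stands directly over the red ring in both views: scene tip ~(211,338), ring at (215,353). I'll enter the port and then press in small steps, watching the force.

Request:
step_arm --moves '[{"dx":0,"dy":0.6,"dz":0,"wx":0,"wy":0,"wz":0},{"dx":0,"dy":1.2,"dz":0,"wx":0,"wy":0,"wz":0},{"dx":0,"dy":1.8,"dz":0,"wx":0,"wy":0,"wz":0},{"dx":0,"dy":2.4,"dz":0,"wx":0,"wy":0,"wz":0},{"dx":0,"dy":2.4,"dz":0,"wx":0,"wy":0,"wz":0}]'

```text
time: 9.35
tcp_pos: [0.5102, 0.3201, 0.149]
tool_rot: [-1.561, -0.2, 0.201]
ft_force: [0.1, 0.6, 0.5]
gripper_width: 0.0085
```

```bash
python3 look.py p8; python3 - <<'E'
from h import *
delta(c2w(-.015,.04,.1386),Rdown(np.radians(14.7)))
E
```

```text
9.35 [0.51021645 0.32012879 0.14903162] [-1.56128207 -0.19962705  0.2010854 ] 0.00849088058642621 [0.12630399 0.60435673 0.46997622]
tcp in ctrl [-0.01557547  0.0399393 ]
px tcp/tip/port scene [[206.17688307 184.92019727]
 [213.84357302 222.28675345]
 [213.13647395 217.80228909]] top [[182.84271802 236.95517553]
 [195.8691412  244.90748936]
 [194.44745061 243.72215125]]
d cm [-0.01  1.15 -0.03] w [-0.001 -0.001  0.001] |w|deg 0.1
```

View pics/p8.png

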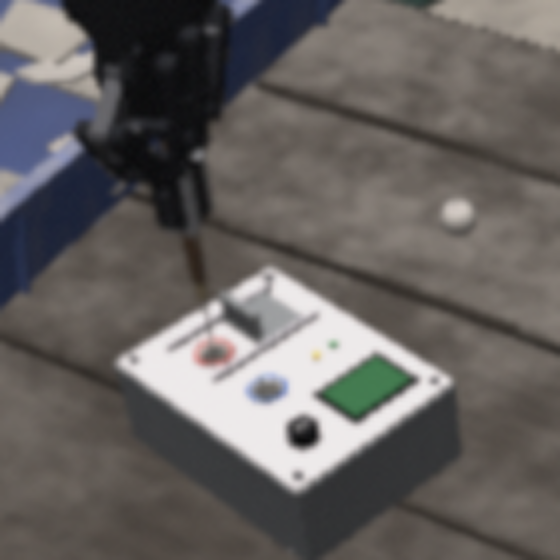

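Request:
step_arm --moves '[{"dx":0,"dy":0.3,"dz":0,"wx":0,"wy":0,"wz":0},{"dx":0,"dy":0.5,"dz":0,"wx":0,"wy":0,"wz":0},{"dx":0,"dy":0.7,"dz":0,"wx":0,"wy":0,"wz":0},{"dx":0,"dy":0.8,"dz":0,"wx":0,"wy":0,"wz":0},{"dx":0,"dy":0.8,"dz":0,"wx":0,"wy":0,"wz":0}]' --force 100

```text
time: 9.95
tcp_pos: [0.5109, 0.3204, 0.1422]
tool_rot: [-1.561, -0.201, 0.2]
ft_force: [-1.3, -0.1, 2.3]
gripper_width: 0.0083
```

```bash
python3 look.py p9
```

```text
9.95 [0.51090144 0.32041333 0.14220046] [-1.56077857 -0.20105015  0.1995686 ] 0.008267551329504859 [-1.31064319 -0.06880917  2.29150559]
tcp in ctrl [-0.01496608  0.04036217]
px tcp/tip/port scene [[206.82896345 187.38807355]
 [214.41681093 224.39636016]
 [213.13647395 217.80228909]] top [[183.67432924 237.16667927]
 [196.53027145 245.04390944]
 [194.44745061 243.72215125]]
```

Contact at the expected height: about 2.3 N at ~1.4 mm of travel. Pressing further.

Request:
step_arm --moves '[{"dx":0,"dy":0.2,"dz":0,"wx":0,"wy":0,"wz":0},{"dx":0,"dy":0.35,"dz":0,"wx":0,"wy":0,"wz":0},{"dx":0,"dy":0.45,"dz":0,"wx":0,"wy":0,"wz":0},{"dx":0,"dy":0.45,"dz":0,"wx":0,"wy":0,"wz":0}]'

```text
time: 10.45
tcp_pos: [0.5111, 0.3205, 0.1384]
tool_rot: [-1.561, -0.202, 0.199]
ft_force: [-0.8, -0.4, 6.0]
gripper_width: 0.0078
```

Request:
step_arm --moves '[{"dx":0,"dy":0.1,"dz":0,"wx":0,"wy":0,"wz":0},{"dx":0,"dy":0.15,"dz":0,"wx":0,"wy":0,"wz":0},{"dx":0,"dy":0.2,"dz":0,"wx":0,"wy":0,"wz":0},{"dx":0,"dy":0.2,"dz":0,"wx":0,"wy":0,"wz":0}]'

```text
time: 10.85
tcp_pos: [0.5113, 0.3206, 0.1381]
tool_rot: [-1.56, -0.203, 0.198]
ft_force: [-2.8, -0.6, 12.8]
gripper_width: 0.0078
```

```bash
python3 look.py p10
```

```text
10.85 [0.51133951 0.32064639 0.13810837] [-1.5602271  -0.20287164  0.19787678] 0.007787358162104306 [-2.84023001 -0.5884733  12.82299486]
tcp in ctrl [-0.01458716  0.04068254]
px tcp/tip/port scene [[207.20128267 188.83781082]
 [214.74310434 225.63347257]
 [213.13647395 217.80228909]] top [[184.13327187 237.27603773]
 [196.89194695 245.11044113]
 [194.44745061 243.72215125]]
```

View pics/p10.png

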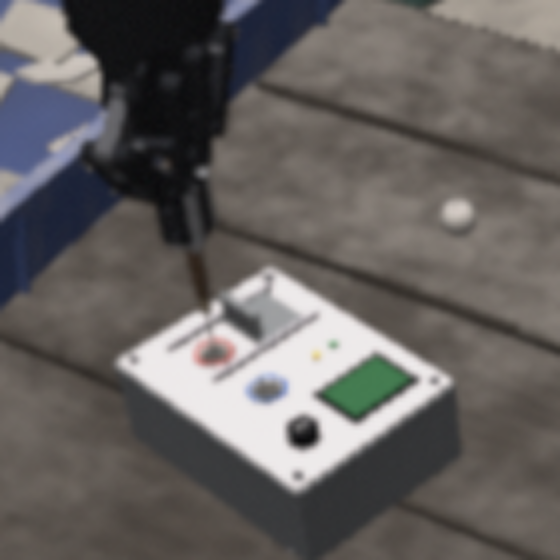

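The force jumped from 6 to 12.8 N over 0.3 mm, with the computed tip at z 0.0365 against 0.037 at the stop: the button is on its hard stop. One short hold to check it stays there, then hand in.

Request:
step_arm --moves '[{"dx":0,"dy":0.1,"dz":0,"wx":0,"wy":0,"wz":0},{"dx":0,"dy":0.1,"dz":0,"wx":0,"wy":0,"wz":0},{"dx":0,"dy":0.1,"dz":0,"wx":0,"wy":0,"wz":0},{"dx":0,"dy":0.1,"dz":0,"wx":0,"wy":0,"wz":0},{"dx":0,"dy":0.1,"dz":0,"wx":0,"wy":0,"wz":0},{"dx":0,"dy":0.1,"dz":0,"wx":0,"wy":0,"wz":0}]'

```text
time: 11.55
tcp_pos: [0.5112, 0.3206, 0.1382]
tool_rot: [-1.56, -0.203, 0.198]
ft_force: [-3.2, -1.8, 9.8]
gripper_width: 0.0077
```

Stable: 9.8 N, position unchanged, handle still gripped.

```bash
python3 -c "
from rig import ticket,sensors
print(ticket.job_done()); s=sensors.get_state(); print(s['time'],s['tcp_pos'],s['ft_force'],s['gripper_width'])"
```

```text
the job is handed in; nothing more can be done
None
the job is handed in; nothing more can be done
```

The job is handed in at about 11.6 s. The red reset button is held down by the needle, with the tool still in the gripper.

- **Cover:** I slid it open to its end stop. The push force rose to about 8 N with no further movement, and the picture showed the red port bare.
- **Tool:** I pulled the larger needle tool out of the block. It hung straight below the gripper to within about 1 px in both camera views.
- **Button:** I lowered the needle into the red port and pressed. First contact came where I expected. Force reached 12.8 N at the stop, with the computed tip 23.5 mm below the port mouth (23 mm expected). It settled at 9.8 N during a 0.6 s hold and the position did not move.
- **Grip reading:** the gripper showed about 8 mm on the nominally 10 mm handle, a small disagreement. I saw no slip.
- **Not touched:** the moves stayed clear of the blue button and the loose things, and nothing had been disturbed in the areas I pictured. I took no final picture of the whole bench.
- **After hand-in:** no state could be read, so the final second is unconfirmed.

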